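# Set and lock the bolt length fixture

## Task

Set the bolt length fixture for the next batch: with a fingertip, push the blue pointer arm round until it points straight at the yellow pin and leave it there. Then push the red lock lever round until it is fully home against its brass stop post, without shifting the pointer off the yellow pin. Leave the bolt, nuts, mirror and ring gauge where they lie.

Things in the scene. Friction and masses are not known exactly. Their poses are not given: they have to be found in the camera images.
- fixture: Steel plate of the fixture, fixed to the bench, 14 mm thick, spanning its x -105 to 105 mm and y -200 to 170 mm; origin on the bench, z up. The robot's side is about -x (set down a little turned). Pointer pivot at (-60, 0) mm, lock lever pivot at (-70, -120) mm, bolt cradle near (-55, 135) mm. A dark 30 mm wide arc lies under the pins. Nothing on it is taller than 70 mm.
- pointer (a joint): Angle of the blue pointer arm about its upright pivot, rad: 0 pointing along the fixture's +x, growing anticlockwise seen from above; starts within 0.2 of 0, end stops at -1.3 and 1.3. Turns either way against light friction (about 1.3 N at 95 mm out) and stays where it is left.
- pointer_tip (a point): Sharp end of the pointer arm on its centre line, 125 mm from the pivot axis, 47 mm above the bench. x points outwards along the arm, z up. The arm is a straight flat-sided blue bar 12 mm wide, from 36 to 58 mm above the bench (22 mm gap to the plate), running from the hub to 105 mm out, then a cone to the tip. A weighted tail reaches 59 mm behind the pivot.
- pointer_hub (a point): Point on the pointer's upright pivot axis, at the middle height of its arm (47 mm above the bench). Hub 32 mm across, top 62 mm above the bench. Axes as pointer_tip.
- yellow_pin: Yellow setting pin: round plastic stud 20 mm across and 12 mm tall, fixed upright on the plate about 145 mm from the pointer's pivot; its top is 26 mm above the bench. Origin at the centre of its foot. The four pins change places.
- white_pin: White setting pin: round plastic stud 20 mm across and 12 mm tall, fixed upright on the plate about 145 mm from the pointer's pivot; its top is 26 mm above the bench. Origin at the centre of its foot. The four pins change places.
- green_pin: Green setting pin: round plastic stud 20 mm across and 12 mm tall, fixed upright on the plate about 145 mm from the pointer's pivot; its top is 26 mm above the bench. Origin at the centre of its foot. The four pins change places.
- blue_pin: Blue setting pin: round plastic stud 20 mm across and 12 mm tall, fixed upright on the plate about 145 mm from the pointer's pivot; its top is 26 mm above the bench. Origin at the centre of its foot. The four pins change places.
- lock (a joint): Angle of the red lock lever about its upright pivot, rad: starts open at 0 to 0.35, grows clockwise seen from above; 1.2 is fully home at the brass stop post (hard end stop). It points 0.9 rad clockwise of the fixture's +x at 0 and 2.1 rad at 1.2, so it is pushed round towards the robot. Light friction (about 1.4 N at 70 mm out), stays where it is left.
- lock_tip (a point): End of the red lock lever on its centre line, 85 mm from its pivot axis, 47 mm above the bench. x points outwards along the lever, z up. The lever is a flat-sided bar 12 mm wide, from 36 to 58 mm above the bench.
- lock_hub (a point): Point on the lock lever's upright pivot axis, 47 mm above the bench; hub 28 mm across. Axes as lock_tip. The brass stop post, 12 mm across, top 54 mm above the bench, stands 50 mm out from this pivot, on the side towards the robot.
- bolt: Loose steel hex bolt, shank 10 mm across and 80 mm long, lying in the cradle on the fixture; leave it. Origin below the shank, 35 mm from the head, x along the shank away from the head.
- nut0: Loose black flange nut, 23 mm across, 11 mm tall, on the plate near its far right corner (fixture +x, -y); leave it. Origin at its foot's centre.
- nut1: The same kind of nut, on the plate near its far left corner (fixture +x, +y); leave it.
- nut2: The same kind of nut, on the bench to the left of the fixture; leave it.
- mirror: Loose chrome inspection mirror, round head 36 mm across on a rod with a black grip, 208 mm long, 12 mm high, lying on the bench left of the fixture; leave it. Origin on the bench at mid length, x towards the round head.
- ring_gauge: Loose steel ring gauge, 60 mm across, 18 mm tall, on the bench right of the fixture; leave it. Origin at its foot's centre.

How it is judged (in metres and radians):
On the way, in this order (a step that is already met when the one before it is completed fails the run):
1. the pointer rests pointing at the yellow pin while the lock lever is still open (y of yellow_pin in the frame of pointer_tip between -0.008 and 0.008 m and x of yellow_pin in the frame of pointer_tip above 0 m and velocity of joint pointer between -0.05 and 0.05 rad/s and value of joint lock below 0.6 rad), for 0.2 s.
2. the lock lever is home and the pointer still points at the yellow pin (value of joint lock above 1.12 rad and y of yellow_pin in the frame of pointer_tip between -0.008 and 0.008 m and x of yellow_pin in the frame of pointer_tip above 0 m and velocity of joint pointer between -0.05 and 0.05 rad/s), for 0.2 s.
At the end, for the whole second after the job is handed in: The pointer is at rest with its centre line passing within 8 mm of the yellow pin's centre (through the pin), the lock lever is within 0.08 rad of its end stop, and bolt, nuts, mirror and ring gauge are within 20 mm of where they started (all of step 2 and distance of each of bolt, nut0, nut1, nut2, mirror, ring_gauge from where it was at the start of the episode below 0.02 m); the robot touches nothing.
It fails at once if a bolt, nut, mirror or ring gauge is lifted or shifted by more than 20 mm (distance of any of bolt, nut0, nut1, nut2, mirror, ring_gauge from where it was at the start of the episode above 0.02 m).
It fails at once if the lock lever is home while the pointer does not point at the yellow pin (value of joint lock above 1.12 rad and not (y of yellow_pin in the frame of pointer_tip between -0.008 and 0.008 m and x of yellow_pin in the frame of pointer_tip above 0 m)).
It also fails if it takes over 48 s, if anything falls off the work surface, if the arm or the gripper's body presses on something with over 40 N, if the wrist force passes 120 N, or if a joint passes its speed limit or range.

## Robot

A 6-joint arm with a two-finger parallel gripper is mounted at the origin on the work surface. World frame = base frame: x ahead of the robot, y to its left, z up, the work surface at z = 0. Lengths are in m, angles in degrees, forces in N, time in s.
With the tool pointing down it reaches from about 0.35 to 0.775 m from the base axis. Payload 5.5 kg.
Tool frame: the origin (TCP) lies at the very end of the fingers, on their centre line; the grasp point (between the pads) lies arm.grip_depth behind it (arm.grip_depth is the distance from the TCP to the grasp point, in m); z points along the fingers, y is the line along which they close (so a half turn about z gives the same grasp; the last joint's range is limited). The gripper opens to 85 mm and grips with 20 to 120 N. Pads are 22 mm wide; open, the fingers measure 114 mm over their backs; the gripper's body (76 mm by 85 mm) begins 54 mm behind the grasp point. The pads swing forward as they close: fully open they stand 13 mm farther back than shut.
Start: joints at [-80.134, 17.945, 2.641, 74.691, 0, 82.002], TCP at [0.176, -0.547, 0.231] pointing down, gripper open.
Joint ranges: [-158.12, 158.12], [-49.38, 96.58], [-58.88, 72.47], [-126.05, 133.96], [-84.25, 85.87], [-180, 180]. Speed limits (degrees/s): [147.25, 147.25, 180, 180, 180, 180].

## Interface

Orientations are given as [roll, pitch, yaw] about the fixed x, y, z axes, in that order (R = Rz(yaw) Ry(pitch) Rx(roll)).
In Python, from bench import arm gives the robot as it stands. Calls block until the motion is done:
- arm.movep(position, orientation): joint-space move of the TCP to a pose.
- arm.movel(position, ori=None, speed=0.15): straight line of the TCP; ori=None keeps the orientation; speed is the mean speed in m/s.
- arm.set_joints(angles): joint-space move.
- arm.grip(opening): finger opening in m; the grip force is fixed at half the most; returns when the fingers have stopped.
- arm.pause(seconds).
- arm.solve_ik(position, orientation): joint angles nearest the present ones, or None.
- arm.read_camera(name): name is "scene" or "top"; returns a dict with "color" (480x640x3 uint8, red, green, blue), "fx", "fy", "cx", "cy" (pixels), "extrinsics" (4x4, takes a point from world to camera coordinates). Camera axes: x right, y down, z forward; pixel columns grow to the right and rows downward; lengths in m; the calibration is good to about 2 mm. A picture is of the moment at which its call begins. There is no depth.
A pose or a line that the arm cannot do raises arm.IKError and nothing moves.
- arm.hand_in(): hands the job in; it is judged then, once.
Trained networks look in the newest picture that a camera, given by its name, has taken for a name from the list of things; names that differ only in an ending like _2 or _b are one class to them, and where a whole thing is asked for, a point or a joint stands for the part that bears it (a point fixed in the world has none). Each returns a list of dicts, best first, with "confidence" (0 to 1); they miss things now and then, are a little off and sometimes report something else, mostly with a low value. They report only what shows in the picture. A call takes as long as a camera call.
- arm.spot_in(name, camera): "xyz" ([x, y, z] in m, in the coordinates of the camera as it stood for that picture, good to about 4 mm: the middle of the surface that is visible of it).
- arm.tip_of(name, camera): "xyz" ([x, y, z] in m, in the coordinates of the camera as it stood for that picture, good to about 4 mm: a listed point, or the origin of a listed thing).
Readings, each from a call of its own:
- arm.read_time(): time.
- arm.read_joint_pos(): joint angles.
- arm.read_joint_velocities(): joint speeds.
- arm.read_joint_efforts(): joint torques, N m.
- arm.read_tcp_pos(): TCP position.
- arm.read_tcp_rot(): TCP orientation.
- arm.read_wrist_force(): force on the tool from outside, world axes, zero at the start.
- arm.read_torque(): the same for the moment, N m.
- arm.read_grip_width(): finger opening in m.
- arm.read_grasp_force(): force on a finger pad.
Only numpy, scipy, OpenCV 4.12 (cv2) and the standard library are available. Lean on these libraries where they do the work, as an engineer would, in place of code of your own. Each camera call takes 0.05 s, during which the arm holds its last target. There are 200 camera calls.

## Working session

There is one attempt and no reset: what is moved stays moved. The work goes in short steps, each a Python script; the robot and the scene stay as the last script left them, time stands still between calls to the robot, and variables do not carry over. Pictures are saved under pics/ and viewed, at most 10 in all, crops included, and the job is handed in when it is done.

```bash
mkdir -p pics; cat > h.py <<'E'
from bench import arm
import numpy as np, cv2
def look(cam,names,pic=None):
    r=arm.read_camera(cam); E=np.array(r["extrinsics"]); Ei=np.linalg.inv(E)
    if pic: cv2.imwrite("pics/"+pic,r["color"][:,:,::-1])
    out={}
    for n in names:
        d=arm.tip_of(n,cam)
        if d:
            c=np.array(d[0]["xyz"]); w=(Ei@np.r_[c,1])[:3]
            px=(r["fx"]*c[0]/c[2]+r["cx"], r["fy"]*c[1]/c[2]+r["cy"])
            out[n]=w; print(cam,n,np.round(w,4),np.round(px),round(d[0]["confidence"],2),len(d))
        else: print(cam,n,None)
    return out
E
python3 - <<'E'
from h import *
N=["fixture","pointer_tip","pointer_hub","yellow_pin","white_pin","green_pin","blue_pin","lock_tip","lock_hub"]
for c in("top","scene"): look(c,N,c+"0.png")
print(arm.read_time(),arm.read_tcp_rot(),arm.grip_depth)
E
```

```text
top fixture [ 0.575  -0.0352 -0.0024] [332. 247.] 0.82 2
top pointer_tip [ 0.6316 -0.0107  0.0479] [323. 221.] 0.73 1
top pointer_hub [ 0.5154 -0.0462  0.0494] [337. 268.] 0.67 1
top yellow_pin [ 0.65   -0.0869  0.0143] [354. 217.] 0.36 1
top white_pin [0.625  0.0458 0.0131] [301. 226.] 0.58 1
top green_pin [ 0.6205 -0.1497  0.0153] [378. 229.] 0.44 1
top blue_pin [0.5828 0.0844 0.0115] [285. 242.] 0.56 1
top lock_tip [ 0.5792 -0.231   0.0508] [413. 244.] 0.59 1
top lock_hub [ 0.5209 -0.164   0.0463] [385. 267.] 0.66 1
scene fixture [ 5.675e-01 -3.290e-02 -2.000e-04] [307. 256.] 0.58 2
scene pointer_tip [ 0.6314 -0.0082  0.0478] [302. 265.] 0.87 1
scene pointer_hub [ 0.5146 -0.0437  0.048 ] [314. 224.] 0.92 1
scene yellow_pin [ 0.6508 -0.0891  0.0117] [265. 269.] 0.54 1
scene white_pin [0.6204 0.0445 0.0145] [327. 281.] 0.4 1
scene green_pin [ 0.6228 -0.1499  0.0135] [249. 250.] 0.37 1
scene blue_pin [0.5809 0.0828 0.0108] [352. 275.] 0.63 2
scene lock_tip [ 0.5776 -0.225   0.0493] [231. 216.] 0.94 2
scene lock_hub [ 0.5229 -0.1642  0.0513] [266. 209.] 0.81 2
1.0 [1.79992406e+02 1.05961829e-03 1.78663708e+01] 0.0187
```

```bash
python3 - <<'E'
import cv2
a=cv2.imread("pics/top0.png")[150:350,220:480]; b=cv2.imread("pics/scene0.png")[150:350,180:440]
cv2.imwrite("pics/both.png",cv2.resize(cv2.hconcat([a,b]),(800,308),interpolation=cv2.INTER_CUBIC))
E
```

```text
(no output)
```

View pics/both.png

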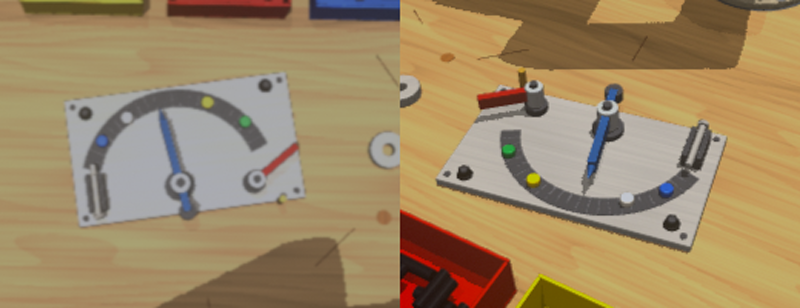

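The picture agrees with the networks: the yellow pin is at top pixel (354,217), the pointer tip is left of it at (323,221), and the lock is open. I'll push the pointer clockwise to just short of the pin, then measure again.

```bash
cat >> h.py <<'E'
HUB=np.array([.515,-.045]); LH=np.array([.522,-.164]); YEL=np.array([.6504,-.088])
def pose(hub,th,r,d,z,dy):
    t=np.radians(th); u=np.array([np.cos(t),np.sin(t)]); n=np.array([-u[1],u[0]])
    return list(hub+r*u+d*n)+[z],[180,0,(th+dy+180)%360-180]
def push(hub,ths,r,d,z,dy,speed,fmax=15):
    for th in ths:
        p,o=pose(hub,th,r,d,z,dy); arm.movel(p,o,speed=speed)
        f=np.array(arm.read_wrist_force()); print(round(th,1),np.round(f,1))
        if np.linalg.norm(f)>fmax: print("force stop"); break
E
python3 - <<'E'
from h import *
arm.grip(0)
p,o=pose(HUB,17,.088,.035,.14,90); arm.movep(p,o)
p[2]=.031; arm.movel(p,speed=.12)
print(arm.read_wrist_force(),arm.read_time())
push(HUB,[17,8,0,-7,-12],.088,.017,.031,90,.05)
for c in("top","scene"): look(c,["pointer_tip","pointer_hub","yellow_pin"],c+"1.png")
print(arm.read_time(),arm.read_tcp_pos())
a=cv2.imread("pics/top1.png")[170:310,260:440]; b=cv2.imread("pics/scene1.png")[180:320,200:380]
cv2.imwrite("pics/both1.png",cv2.resize(cv2.hconcat([a,b]),(800,311),interpolation=cv2.INTER_CUBIC))
E
```

```text
[ 0.52564328 -0.83788592  0.11247769] 5.3167
17 [-0.6  0.2 -0.8]
8 [ 0.2 -0.1 -0.2]
0 [ 0.3 -0.1  0. ]
-7 [ 0.3 -0.8 -0.1]
-12 [-0.1 -0.4  0.2]
top pointer_tip None
top pointer_hub None
top yellow_pin None
scene pointer_tip [ 0.6345 -0.0644  0.045 ] [278. 257.] 0.77 1
scene pointer_hub [ 0.511  -0.0436  0.0505] [315. 222.] 0.56 2
scene yellow_pin [0.6295 0.1134 0.0154] [356. 296.] 0.61 3
7.7333 [ 0.60460728 -0.04656466  0.0310076 ]
```

View pics/both1.png

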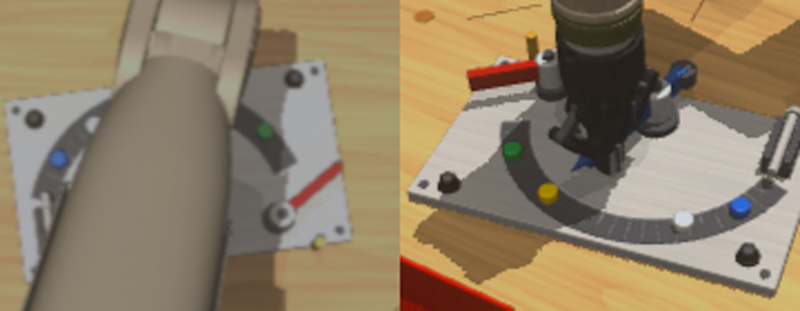

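The pointer moved and now stands a few degrees short of yellow. The arm hides it from the top camera, so I'll back off for a clean measurement.

```bash
cat >> h.py <<'E'
def measure(tag):
    A=[]
    for c in("top","scene"):
        o=look(c,["pointer_tip","pointer_hub","yellow_pin"],c+tag+".png"); A.append(o)
        r=cv2.cvtColor(cv2.imread("pics/"+c+tag+".png"),cv2.COLOR_BGR2HSV)
        cam=arm.read_camera(c); E=np.array(cam["extrinsics"]); Ei=np.linalg.inv(E)
        def ray(px,z):
            d=Ei[:3,:3]@np.array([(px[0]-cam["cx"])/cam["fx"],(px[1]-cam["cy"])/cam["fy"],1]); p=Ei[:3,3]
            return (p+d*(z-p[2])/d[2])[:2]
        def pix(m,z): ys,xs=np.nonzero(m); return np.array([ray((x,y),z) for x,y in zip(xs,ys)]).reshape(-1,2)
        m=cv2.inRange(r,(20,110,90),(35,255,255)); P=pix(m,.026); P=P[np.linalg.norm(P-YEL,axis=1)<.02]
        y=P.mean(0); print(c,"yellow px",len(P),np.round(y,4))
        m=cv2.inRange(r,(100,110,30),(125,255,255)); P=pix(m,.055); v=P-HUB; q=np.linalg.norm(v,axis=1)
        P=P[(q<.13)&(q>.025)&(v[:,0]>0)&(abs(np.degrees(np.arctan2(v[:,1],v[:,0])))<40)]
        vx,vy,x0,y0=cv2.fitLine(P.astype(np.float32),cv2.DIST_HUBER,0,.001,.001).ravel()
        if vx<0: vx,vy=-vx,-vy
        off=vx*(y[1]-y0)-vy*(y[0]-x0)
        print(c,"blue",len(P),"angle",np.degrees(np.arctan2(vy,vx)),"pin off line mm",off*1000)
        if len(o)==3:
            u=(o["pointer_tip"]-o["pointer_hub"])[:2];u/=np.linalg.norm(u);w=(o["yellow_pin"]-o["pointer_tip"])[:2]
            print(c,"net angle",np.degrees(np.arctan2(u[1],u[0])),"off mm",1000*(u[0]*w[1]-u[1]*w[0]))
E
python3 - <<'E'
from h import *
p,o=pose(HUB,-12,.088,.03,.031,90); arm.movel(p,speed=.1)
p[2]=.13; arm.movel(p,speed=.2)
j=list(arm.read_joint_pos()); j[0]+=60; arm.set_joints(j)
measure("2"); print(arm.read_time())
E
```

```text
top pointer_tip [ 0.6372 -0.0698  0.0516] [347. 219.] 0.85 2
top pointer_hub [ 0.5121 -0.0453  0.0478] [336. 269.] 0.84 1
top yellow_pin [ 0.6492 -0.0898  0.0163] [355. 217.] 0.39 1
top yellow px 42 [ 0.6501 -0.0881]
top blue 94 angle -10.539587 pin off line mm -16.175398545031896
top net angle -11.076161163421446 off mm -17.363342328555632
scene pointer_tip [ 0.6333 -0.0646  0.0458] [278. 257.] 0.87 2
scene pointer_hub [ 0.5086 -0.0446  0.0484] [315. 222.] 0.64 2
scene yellow_pin [ 0.6499 -0.0892  0.0135] [265. 268.] 0.53 1
scene yellow px 74 [ 0.6535 -0.0832]
scene blue 164 angle -6.9687157 pin off line mm -17.97179591777713
scene net angle -9.122185692761624 off mm -21.651620392836772
11.3333
```

```bash
python3 - <<'E'
from h import *
j=list(arm.read_joint_pos()); j[0]-=60; arm.set_joints(j)
p,o=pose(HUB,-12,.088,.03,.031,90); arm.movel(p,speed=.15)
push(HUB,[-12,-15.5,-19],.088,.017,.031,90,.03)
arm.pause(.1)
p,o=pose(HUB,-19,.088,.03,.031,90); arm.movel(p,speed=.08)
p[2]=.13; arm.movel(p,speed=.2)
j=list(arm.read_joint_pos()); j[0]+=60; arm.set_joints(j)
measure("3"); print(arm.read_time())
a=cv2.imread("pics/top3.png")[190:310,260:440]
cv2.imwrite("pics/t3.png",cv2.resize(a,(720,480),interpolation=cv2.INTER_CUBIC))
E
```

```text
-12 [-0.  -0.1 -0.3]
-15.5 [-0.5  0.  -0.1]
-19 [-0.3 -0.1  0.3]
top pointer_tip [ 0.6326 -0.0818  0.0484] [352. 221.] 0.94 1
top pointer_hub [ 0.5144 -0.0423  0.0511] [335. 268.] 0.91 1
top yellow_pin [ 0.6815 -0.1885  0.012 ] [394. 206.] 0.66 2
top yellow px 43 [ 0.6502 -0.0883]
top blue 92 angle -16.991106 pin off line mm 0.36903957756750927
top net angle -18.466211627201655 off mm -85.80727918479715
scene pointer_tip [ 0.6287 -0.0798  0.048 ] [273. 252.] 0.85 1
scene pointer_hub [ 0.5067 -0.0411  0.0461] [316. 223.] 0.62 2
scene yellow_pin [ 0.6496 -0.0882  0.0127] [266. 268.] 0.58 2
scene yellow px 74 [ 0.6535 -0.0832]
scene blue 165 angle -13.409736 pin off line mm -1.661937081707237
scene net angle -17.581020021851153 off mm -1.6792949185549695
19.3
```

View pics/t3.png

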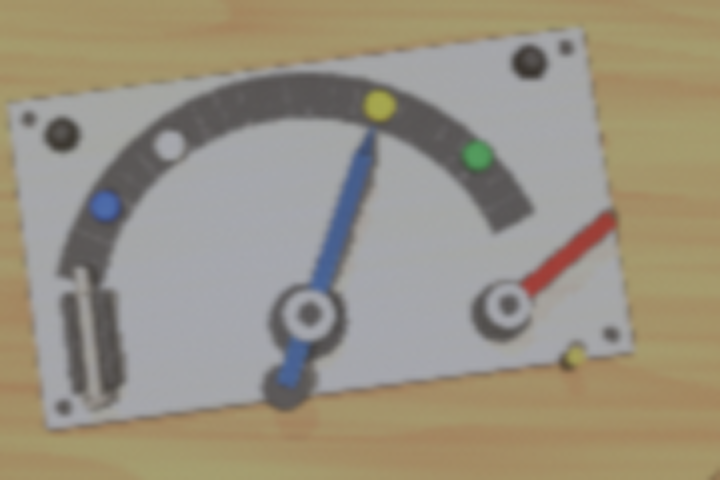

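The pointer lines up with the yellow pin, to about 1 mm: tip at crop (370,130), pin at (380,105). Next is the lock lever.

```bash
python3 - <<'E'
from h import *
p,o=pose(LH,-48,.066,.036,.14,-90); arm.movep(p,o)
p[2]=.031; arm.movel(p,speed=.15)
push(LH,[-49,-65,-80,-93,-103,-109],.066,.017,.031,-90,.08)
push(LH,[-111,-112.5,-114,-115.5,-117],.066,.017,.031,-90,.02,fmax=6)
th=np.degrees(0); q=np.array(arm.read_tcp_pos()); print(q,arm.read_time())
d=q[:2]-LH; d=np.array([-d[1],d[0]])/np.linalg.norm(d)   # tangential anticlockwise
q[:2]+=.015*d; arm.movel(list(q),speed=.08)
q[2]=.14; arm.movel(list(q),speed=.2)
j=list(arm.read_joint_pos()); j[0]-=60; arm.set_joints(j)
measure("4"); o=look("top",["lock_tip","lock_hub"]); v=o["lock_tip"]-o["lock_hub"]; print(np.degrees(np.arctan2(v[1],v[0])),arm.read_time())
a=cv2.imread("pics/top4.png")[190:310,260:440]
cv2.imwrite("pics/t4.png",cv2.resize(a,(720,480),interpolation=cv2.INTER_CUBIC))
E
```

```text
-49 [0.7 0.9 1. ]
-65 [-0.   0.  -0.1]
-80 [-0.2  0.2  0.5]
-93 [ 1.3 -0.   0.6]
-103 [ 0.3  0.2 -0.4]
-109 [ 0.1 -0.4  0.6]
-111 [ 1.   0.1 -0.1]
-112.5 [ 5.1  0.3 -3.2]
force stop
[ 0.51365622 -0.2317745   0.03121145] 25.5
top pointer_tip [ 0.6321 -0.0815  0.0494] [352. 221.] 0.95 1
top pointer_hub [ 0.5118 -0.046   0.051 ] [337. 269.] 0.69 2
top yellow_pin [ 0.653  -0.0906  0.0121] [355. 216.] 0.46 1
top yellow px 43 [ 0.6502 -0.0883]
top blue 89 angle -17.085344 pin off line mm 0.33387302327721535
top net angle -16.402547490045123 off mm -2.8176894808096247
scene pointer_tip [ 0.6299 -0.0802  0.0473] [272. 253.] 0.86 1
scene pointer_hub [ 0.5096 -0.0444  0.0468] [315. 223.] 0.82 1
scene yellow_pin [ 0.5778 -0.3785 -0.0059] [183. 213.] 0.68 2
scene yellow px 74 [ 0.6535 -0.0832]
scene blue 171 angle -13.301326 pin off line mm -1.684865569751868
scene net angle -16.57630032206493 off mm -300.81672062976423
top lock_tip [ 0.4903 -0.2487  0.0479] [420. 280.] 0.66 1
top lock_hub [ 0.5251 -0.165   0.047 ] [386. 265.] 0.83 2
-112.57038291612943 29.2667
```

View pics/t4.png

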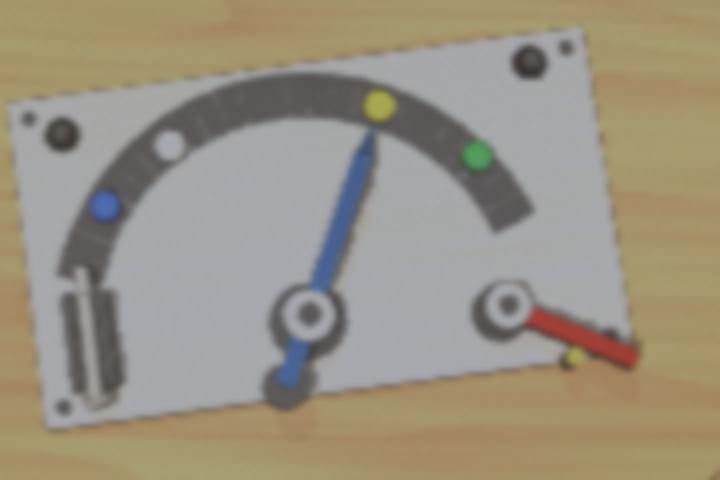

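The lever rests against the brass post at crop (572,357), at the expected home angle of about -112.5° and with a clear rise in force. The pointer hasn't moved off the yellow pin.

```bash
python3 -c "
from bench import arm
print(arm.hand_in())"
```

```text
the job is handed in; nothing more can be done
None
```

The job is handed in, with no verdict shown: by camera, the pointer is within about 2 mm of the yellow pin and the red lever is against its brass stop. The loose parts were not touched, as far as the last picture and wrist forces show.

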